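# Feed a camera body through the dust-box flap

### The job

Put the repaired box camera away in the dust box without gripping or lifting it: with the fingertips, slide it sideways across the feed tray until its side lies along the steel fence, with the flap still shut, then push it from behind, lens cap first, through the hanging flap until it slides down the chute into the box, and draw the fingers back out so that the flap swings fully shut behind it. Push gently, do not tip the camera over, and leave the screwdriver, the loose lens and the spray can where they are.

Things in the scene. Friction and masses are not known exactly. Their poses are not given: they have to be found in the camera images.
- dustbox: Fixed dust box with raised feed tray. Origin at bench level right below the flap's hinge line; x points into the box (feeding direction), y across the tray, z up. mm: flat aluminium tray x -200 to 0, y -40 to 210, top at z = 105, on a cabinet, rimless but for the fence. Grey box behind it: x -6 to 206, y -36 to 60, top z = 188, clear cover, back wall at x = 200.
- mouth (a point): Middle of the mouth at tray level, dust-box frame (0, 12, 105) mm, same axes. Mouth: y -30 to 54, z 105 to 180 (underside of the lintel, which covers x -6 to 6, top z = 188). At x = 0 the floor drops into a slippery steel chute, falling 1 in 2 all the way to the back wall: once its middle is well past x = 0 the camera tips and slides down to the wall by itself, and lies there sloping.
- fence (a point): Middle of the top inner edge of the steel fence on the tray's -y side: dust-box frame (-100, -30, 130) mm. The fence is 6 mm thick, 25 mm above the tray, its inner face at y = -30 over x -200 to 0, and runs straight on into the mouth's side wall.
- flap (a joint): Steel flap 78 wide, 71 mm high, 60 g, hinged 179 mm above the bench at x = 0. 0 = hanging shut; grows (rad) as its lower edge swings into the box, to 1.4; cannot swing out. Falls shut by its own weight; the camera's front pushes it open easily (under 2 N), and it lies on camera or fingers as they pass.
- camera: Aluminium box camera, loose on the tray, 0.2 to 0.45 kg: 78 long (x) by 52 wide (y) by 44 mm high, a black lens cap 34 mm across stands 6 mm out of its +x end; flat black rear panel at x = -39. Origin at the centre of its underside, x towards the lens cap, z up. It starts on the tray off to the +y side of the mouth, cap roughly towards the box (within about 20 degrees).
- screwdriver: Bystander: screwdriver 170 mm long lying on the bench outside the fence; origin at its middle, x towards the tip.
- lens: Bystander: black lens barrel, 40 mm across, 42 mm high, standing on the bench beside the box on the -y side; origin at the centre of its underside.
- spraycan: Bystander: spray can, 50 mm across, 130 mm high, standing on the bench behind the tray on the box's +y side; origin at the centre of its underside.
Not all that is in view belongs to the job. What is shaped like the camera but orange is not meant.

How it is judged:
By the outcome, as a careful person would: the job done as asked, in the order asked, and still so for the second after the job is handed in, with the robot touching nothing.
It also fails if it takes over 51 s, if anything falls off the work surface, if the arm or the gripper's body presses on something with over 40 N, if the wrist force passes 120 N, or if a joint passes its speed limit or range.

### The arm

A 6-joint arm with a two-finger parallel gripper is mounted at the origin on the work surface. World frame = base frame: x ahead of the robot, y to its left, z up, the work surface at z = 0. Lengths are in m, angles in rad, forces in N, time in s.
With the tool pointing down it reaches from about 0.35 to 0.725 m from the base axis. Payload 4.3 kg.
Tool frame: the origin (TCP) lies at the very end of the fingers, on their centre line; the grasp point (between the pads) lies 19 mm behind it (bot.grasp_offset is the z of the grasp point in the tool frame, in m); z points along the fingers, y is the line along which they close (so a half turn about z gives the same grasp; the last joint's range is limited). The gripper opens to 85 mm and grips with 20 to 120 N. Pads are 22 mm wide; open, the fingers measure 114 mm over their backs; the gripper's body (76 mm by 85 mm) begins 54 mm behind the grasp point. The pads swing forward as they close: fully open they stand 13 mm farther back than shut.
Start: joints at [-1.449, 0.377, 0.081, 1.274, 0, 1.46], TCP at [0.132, -0.56, 0.231] pointing down, gripper open.
Joint ranges: [-2.72, 2.72], [-0.84, 1.66], [-1.02, 1.22], [-1.77, 2.12], [-1.37, 1.28], [-3.14, 3.14]. Speed limits (rad/s): [2.57, 2.57, 3.14, 3.14, 3.14, 3.14].

### API

Orientations are given as a rotation vector (axis times angle).
In Python, from bench import bot gives the robot as it stands.
- The arm moves only by the shell command python3 -m inch 'ROWS'. ROWS is JSON, a list of rows, each a list of 3 entries, a list of its own where there are three numbers: the shift along the tool's x, y, z in mm, then the turn, a rotation vector about the tool's x, y, z in degrees, then the opening, from 0 (shut) to 1 (fully open). A call has 1 to 20 rows; each row shifts and turns the commanded pose from where the row before left it, along the tool's axes as they then stand; what a row does not reach is not made up. A row lasts 1/8 s, in which the tool goes at most 62.5 mm and 10.7 degrees, less where a joint would pass 70% of its speed; a pose out of reach is approached as far as the arm can. A call with a gripper value outside its range is refused whole. The fingers move at their own pace and stop on an object; the grip force is fixed at half the most. Time passes only in rows, so rows that do not move let the fingers close. It gives the time, the measured TCP pose, the force, the opening and the grip force at its end, in the units of the state.
- bot.observe(): the state, without advancing time (a new reading comes with each control period).
- bot.capture(name): name is "scene" or "top"; returns a dict with "pixels" (384x512x3 uint8, red, green, blue), "camera_matrix" (3x3 intrinsics, pixels), "R" (3x3) and "t" (3): a world point X has camera coordinates R X + t. Camera axes: x right, y down, z forward; pixel columns grow to the right and rows downward; lengths in m; the calibration is good to about 2 mm. A picture is of the moment at which its call begins. There is no depth.
- bot.sign_off(): hands the job in; it is judged then, once.
The state is a dict: "t": time; "qpos": joint angles; "joint_velocities": joint speeds; "tau": joint torques, N m; "position": TCP position; "tool_rot": TCP orientation; "force": force on the tool from outside, world axes, zero at the start; "torque": the same for the moment, N m; "width": finger opening in m; "finger_force": force on a finger pad.
Only numpy, scipy, OpenCV 4.12 (cv2) and the standard library are available. Lean on these libraries where they do the work, as an engineer would, in place of code of your own. Each camera call takes 0.05 s, during which the arm holds its last target. There are 200 camera calls.

## Working session

There is one attempt and no reset: what is moved stays moved. The work goes in short steps, Python scripts to look and compute and a shell command to move; the robot and the scene stay as the last step left them, time stands still between calls to the robot, and variables do not carry over. Pictures are saved under pics/ and viewed, at most 10 in all, crops included, and the job is handed in when it is done.

```bash
mkdir -p pics; ls; python3 - <<'E'
from bench import bot
import cv2
s=bot.observe();print(s['t'],s['position'],s['tool_rot'],s['width'])
for n in("scene","top"):
    c=bot.capture(n);cv2.imwrite(f"pics/{n}0.png",c["pixels"][:,:,::-1]);print(c["camera_matrix"],c["R"],c["t"])
E
```

```text
pics
0.0 [ 0.13201852 -0.55898437  0.23037523] [-3.11854448e+00 -3.63020444e-01 -3.48515860e-05] 0.08539819723434579
[[399.36357623   0.         255.90594302]
 [  0.         399.36357623 197.55600598]
 [  0.           0.           1.        ]] [[-0.99823935 -0.05728881  0.01536883]
 [-0.05397978  0.7700394  -0.63570867]
 [ 0.02458439 -0.63541901 -0.77177606]] [0.64345463 0.12885937 0.82469332]
[[361.82928307   0.         259.82979175]
 [  0.         361.82928307 190.82009962]
 [  0.           0.           1.        ]] [[ 0.08875383 -0.9960446   0.00423349]
 [-0.97543463 -0.08777611 -0.2020461 ]
 [ 0.20161853  0.01380287 -0.97936686]] [-0.05914782  0.67172607  0.67322837]
```

View pics/scene0.png

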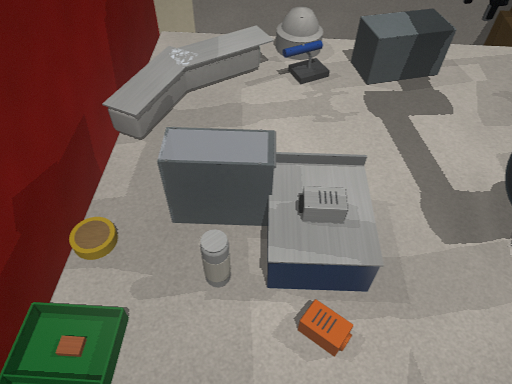

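View pics/top0.png

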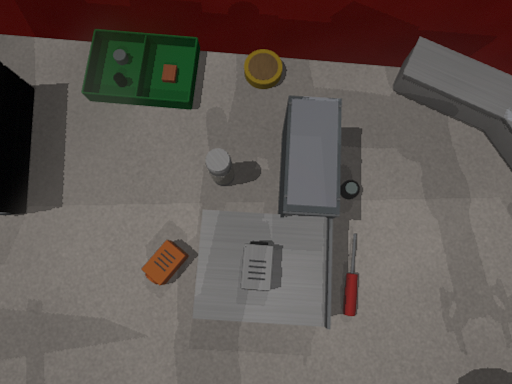

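The top view shows the tray (x 197–330, y 211–326), with the fence on its right at col ~330. The silver camera is at (257,268) with its cap pointing up the picture. The box is at (312,155), and the orange decoy at (165,262). I'll zoom in to measure edges.

```bash
python3 - <<'E'
import cv2
im=cv2.imread("pics/top0.png")
cv2.imwrite("pics/z1.png",cv2.resize(im[200:340,190:350],None,fx=4,fy=4,interpolation=cv2.INTER_CUBIC))
E
```

```text
(no output)
```

View pics/z1.png

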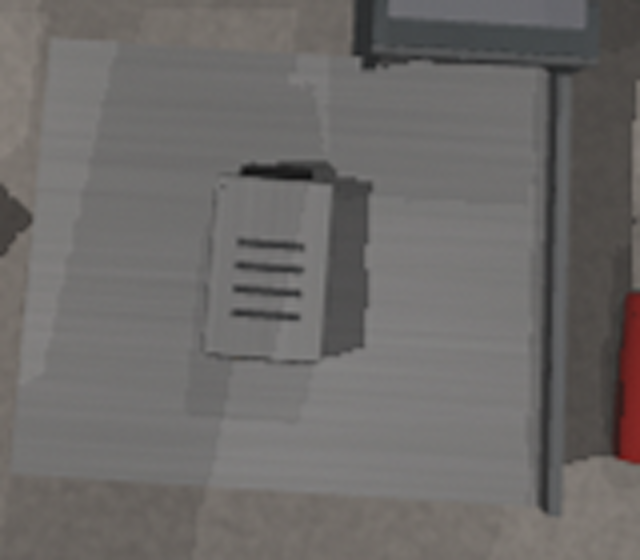

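The zoom shows the tray's far-left corner at (48,38) and near-left at (12,472). The fence's inner top edge runs (554,72)–(549,512). The camera's top corners are (218,178), (332,183), (322,361), (205,355), with the cap at the top.

```bash
cat > h.py <<'E'
import numpy as np,cv2
from bench import bot
def ray(c,p,z):
    C=-c["R"].T@c["t"];d=c["R"].T@np.linalg.solve(c["camera_matrix"],[p[0],p[1],1]);return C+d*(z-C[2])/d[2]
def proj(c,X): q=c["camera_matrix"]@(c["R"]@np.asarray(X)+c["t"]);return q[:2]/q[2]
E
python3 - <<'E'
from h import *
c=bot.capture("top")
f=lambda u,v,z:ray(c,(190+u/4-.4,200+v/4-.4),z)
P=dict(tFL=(48,38,.105),tNL=(12,472,.105),fF=(554,72,.13),fN=(549,512,.13),c1=(218,178,.149),c2=(332,183,.149),c3=(322,361,.149),c4=(205,355,.149))
P={k:f(*v) for k,v in P.items()}
for k,v in P.items():print(k,v.round(4))
d=P['tFL']-P['tNL'];print('tray len',np.hypot(*d[:2]),np.degrees(np.arctan2(d[1],d[0])))
d=P['fF']-P['fN'];print('fence len',np.hypot(*d[:2]),np.degrees(np.arctan2(d[1],d[0])))
m=(P['c1']+P['c2']-P['c3']-P['c4'])/2;print('cam',np.hypot(*m[:2]),np.degrees(np.arctan2(m[1],m[0])),np.linalg.norm(P['c1']-P['c2']),sum(P['c%d'%i] for i in (1,2,3,4))/4)
print('C',-c["R"].T@c["t"])
# box scene check
s=bot.capture("scene")
for u,v in ((276,163),(366,165)): print(ray(s,(u,v),.13))
for u,v in ((267,263),(371,266)): print(ray(s,(u,v),.105))
E
```

```text
tFL [0.621 0.109 0.105]
tNL [0.4218 0.1012 0.105 ]
fF [ 0.6226 -0.1302  0.13  ]
fN [ 0.4297 -0.1378  0.13  ]
c1 [0.5594 0.019  0.149 ]
c2 [ 0.5617 -0.0314  0.149 ]
c3 [ 0.4855 -0.0333  0.149 ]
c4 [0.4835 0.0173 0.149 ]
tray len 0.19928814768805803 2.2561898904519118
fence len 0.19305769427506786 2.2603909419781334
cam 0.07607507589163945 1.3960987320552742 0.050477492243157625 [ 0.52252518 -0.00709413  0.149     ]
C [ 0.52473915 -0.00924485  0.7953076 ]
[ 0.61205854 -0.10790431  0.13      ]
[ 0.42999906 -0.11544546  0.13      ]
[0.62073692 0.10954625 0.105     ]
[0.44143302 0.10356609 0.105     ]
```

```bash
python3 -m inch '[[[0,0,0],[0,0,-9.9],0.45],[[0,0,0],[0,0,-9.9],0.45],[[0,0,0],[0,0,-9.9],0.45],[[0,0,0],[0,0,-9.9],0.45],[[0,0,0],[0,0,-9.9],0.45],[[0,0,0],[0,0,-9.9],0.45],[[0,0,0],[0,0,-9.9],0.45],[[0,0,0],[0,0,-9.7],0.45]]'
python3 -m inch '[[[39,27.5,0],[0,0,0],0.45],[[39,27.5,0],[0,0,0],0.45],[[39,27.5,0],[0,0,0],0.45],[[39,27.5,0],[0,0,0],0.45],[[39,27.5,0],[0,0,0],0.45],[[39,27.5,0],[0,0,0],0.45],[[39,27.5,0],[0,0,0],0.45],[[39,27.5,0],[0,0,0],0.45],[[39,27.5,0],[0,0,0],0.45],[[39,27.5,0],[0,0,0],0.45],[[39,27.5,0],[0,0,0],0.45],[[39,27.5,0],[0,0,0],0.45],[[39,27.5,0],[0,0,0],0.45],[[39,27.5,0],[0,0,0],0.45],[[39,27.5,0],[0,0,0],0.45]]'
cat >> h.py <<'E'
from scipy.spatial.transform import Rotation as Ro
Y=np.radians(2.26);O=np.array([.6293,-.1008,0]);D=np.array([[np.cos(Y),-np.sin(Y),0],[np.sin(Y),np.cos(Y),0],[0,0,1]])
def st():
    s=bot.observe();print('t',s['t'],'dust mm',(D.T@(s['position']-O)*1e3).round(1),'force dust',(D.T@s['force']).round(2),'w',s['width'])
    print('tool axes in dust\n',(D.T@Ro.from_rotvec(s['tool_rot']).as_matrix()).round(3),s['qpos'].round(2) if hasattr(s['qpos'],'round') else s['qpos'])
E
python3 -c "
from h import *
st()
for n in('scene','top'): cv2.imwrite(f'pics/{n}1.png',bot.capture(n)['pixels'][:,:,::-1])"
```

```text
t: 1.2
position: [0.1321, -0.5594, 0.231]
tool_rot: [-2.17, -2.271, -0.001]
force: [0.9, -0.2, -0.0]
width: 0.0383
finger_force: 0.0
t: 3.08
position: [0.5216, 0.0428, 0.2311]
tool_rot: [2.176, 2.265, -0.0]
force: [0.7, 0.3, -0.3]
width: 0.0382
finger_force: 0.0
t 3.075 dust mm [-102.   147.7  231.1] force dust [ 0.71  0.24 -0.31] w 0.03816353855764167
tool axes in dust
 [[-0.001  1.    -0.   ]
 [ 1.     0.001 -0.   ]
 [-0.    -0.    -1.   ]] [-0.04  0.27 -0.07  1.23 -0.    1.49]
```

View pics/scene1.png

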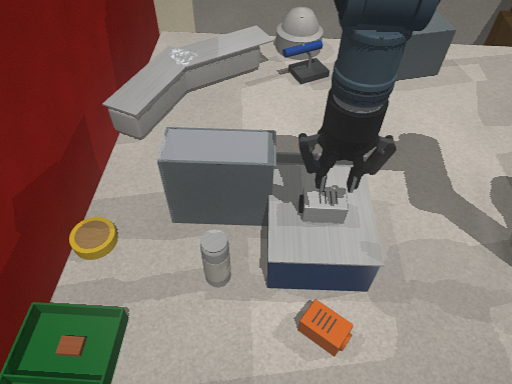

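The gripper hangs above the camera's +y side; the tips, at (334,189), match their projected position. I'll descend and then look from the scene camera.

```bash
python3 -m inch '[[[0,0,24],[0,0,0],0.45],[[0,0,24],[0,0,0],0.45],[[0,0,24],[0,0,0],0.45],[[0,0,22],[0,0,0],0.45],[[0,0,16],[0,0,0],0.45],[[0,0,8],[0,0,0],0.45]]'
python3 -c "
from h import *
st()
a=bot.capture('scene')['pixels'][120:300,220:400,::-1];b=bot.capture('top')['pixels'][190:340,190:350,::-1]
cv2.imwrite('pics/d2.png',np.hstack([cv2.resize(a,(400,400)),cv2.resize(b,(400,400))]))"
```

```text
t: 3.92
position: [0.5198, 0.0407, 0.1123]
tool_rot: [-2.177, -2.264, 0.003]
force: [0.2, 0.6, -0.4]
width: 0.0387
finger_force: 0.0
t 3.925 dust mm [-103.8  145.7  112.3] force dust [ 0.26  0.54 -0.37] w 0.038733681791554286
tool axes in dust
 [[ 0.     1.    -0.002]
 [ 1.    -0.    -0.   ]
 [-0.    -0.002 -1.   ]] [-0.04  0.34 -0.29  0.94 -0.    1.49]
```

View pics/d2.png

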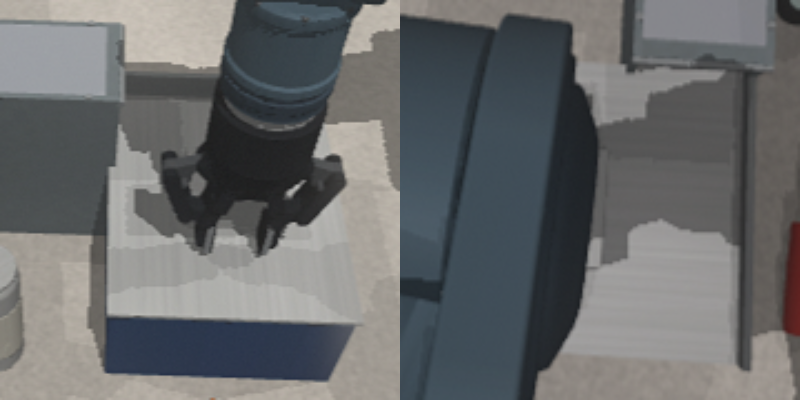

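The fingers stand just above the tray on the camera's +y side and are clear of it. Next is the sideways push, stopping short of the fence.

```bash
python3 -m inch '[[[-6,0,0],[0,0,0],0.45],[[-6,0,0],[0,0,0],0.45],[[-6,0,0],[0,0,0],0.45],[[-6,0,0],[0,0,0],0.45],[[-6,0,0],[0,0,0],0.45],[[-6,0,0],[0,0,0],0.45],[[-6,0,0],[0,0,0],0.45],[[-6,0,0],[0,0,0],0.45],[[-6,0,0],[0,0,0],0.45],[[-6,0,0],[0,0,0],0.45],[[-6,0,0],[0,0,0],0.45],[[-6,0,0],[0,0,0],0.45],[[-6,0,0],[0,0,0],0.45],[[-6,0,0],[0,0,0],0.45],[[-6,0,0],[0,0,0],0.45]]'; python3 -c "
from h import *
st()"
python3 -m inch '[[[-5,0,0],[0,0,0],0.45],[[-4,0,0],[0,0,0],0.45]]'
python3 -c "
from h import *
st()
a=bot.capture('scene')['pixels'][120:300,220:400,::-1];b=bot.capture('top')['pixels'][190:340,190:350,::-1]
cv2.imwrite('pics/d3.png',np.hstack([cv2.resize(a,(400,400)),cv2.resize(b,(400,400))]))"
```

```text
t: 5.9
position: [0.5246, -0.049, 0.1133]
tool_rot: [2.177, 2.265, -0.0]
force: [0.6, 2.1, 1.1]
width: 0.0383
finger_force: 0.8
t 5.9 dust mm [-102.6   55.8  113.3] force dust [0.65 2.12 1.12] w 0.038333040984686595
tool axes in dust
 [[-0.  1. -0.]
 [ 1.  0. -0.]
 [-0. -0. -1.]] [-0.21  0.35 -0.28  0.94 -0.    1.32]
t: 6.15
position: [0.5249, -0.058, 0.1133]
tool_rot: [2.177, 2.265, -0.0]
force: [-0.8, 1.9, 0.8]
width: 0.0387
finger_force: 0.8
t 6.15 dust mm [-102.6   46.9  113.3] force dust [-0.68  1.96  0.75] w 0.038704036816382306
tool axes in dust
 [[-0.  1. -0.]
 [ 1.  0. -0.]
 [-0. -0. -1.]] [-0.23  0.35 -0.28  0.95 -0.    1.3 ]
```

View pics/d3.png

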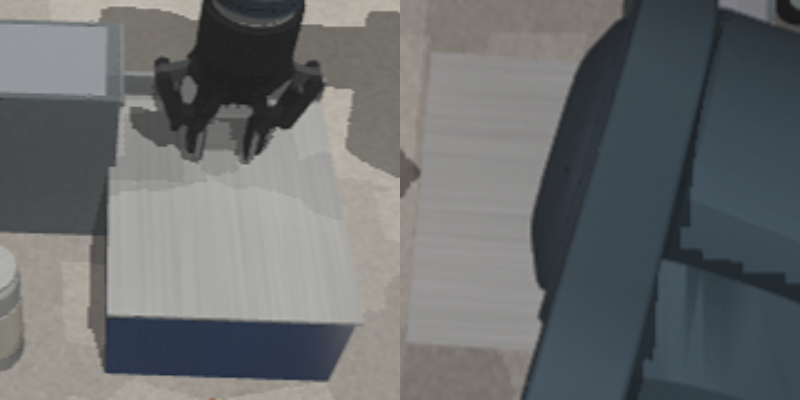

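The camera slides evenly at about 2 N. I'll creep it on to the fence, watching the force.

```bash
python3 -m inch '[[[-3,0,0],[0,0,0],0.45],[[-3,0,0],[0,0,0],0.45],[[-2,0,0],[0,0,0],0.45]]'; python3 -m inch '[[[-1.5,0,0],[0,0,0],0.45],[[-1,0,0],[0,0,0],0.45]]' ; python3 -m inch '[[[-1,0,0],[0,0,0],0.45],[[-1,0,0],[0,0,0],0.45]]'
```

```text
t: 6.62
position: [0.5252, -0.0657, 0.1132]
tool_rot: [-2.177, -2.265, 0.0]
force: [1.1, 1.0, 0.1]
width: 0.0382
finger_force: 0.6
t: 6.88
position: [0.5253, -0.0682, 0.1132]
tool_rot: [-2.177, -2.265, 0.0]
force: [0.6, 0.0, -0.1]
width: 0.0382
finger_force: 0.5
t: 7.12
position: [0.5254, -0.0702, 0.1132]
tool_rot: [-2.177, -2.265, 0.0]
force: [0.8, 1.3, 0.2]
width: 0.0385
finger_force: 0.5
```

```bash
python3 -m inch '[[[-1,0,0],[0,0,0],0.45],[[-1,0,0],[0,0,0],0.45]]'; python3 -m inch '[[[-1,0,0],[0,0,0],0.45],[[-1,0,0],[0,0,0],0.45]]' ; python3 -c "
from h import *
st()"
```

```text
t: 7.38
position: [0.5255, -0.0721, 0.1133]
tool_rot: [-2.177, -2.265, -0.0]
force: [1.0, 3.7, 0.3]
width: 0.0384
finger_force: 1.6
t: 7.62
position: [0.526, -0.0723, 0.1135]
tool_rot: [-2.175, -2.264, -0.006]
force: [0.0, 9.8, 0.6]
width: 0.038
finger_force: 4.5
t 7.625 dust mm [-102.1   32.6  113.5] force dust [0.4  9.77 0.62] w 0.03803080614997578
tool axes in dust
 [[-0.001  1.     0.001]
 [ 1.     0.001  0.004]
 [ 0.004  0.001 -1.   ]] [-0.26  0.35 -0.27  0.95  0.    1.27]
```

```bash
python3 -m inch '[[[4,0,0],[0,0,0],0.45],[[9,0,0],[0,0,0],0.45],[[11,0,0],[0,0,0],0.45],[[0,0,-25],[0,0,0],0.1],[[0,0,-30],[0,0,0],0.1],[[0,0,-30],[0,0,0],0.1],[[0,0,-15],[0,0,0],0.1],[[-15,-22,0],[0,0,0],0.1],[[-15,-22,0],[0,0,0],0.1],[[-15,-22,0],[0,0,0],0.1],[[-15,-22,0],[0,0,0],0.1]]'
python3 -m inch '[[[0,0,0],[0,0,-10],0.1],[[0,0,0],[0,0,-10],0.1],[[0,0,0],[0,0,-10],0.1],[[0,0,0],[0,0,-10],0.1],[[0,0,0],[0,0,-10],0.1],[[0,0,0],[0,0,-10],0.1],[[0,0,0],[0,0,-10],0.1],[[0,0,0],[0,0,-10],0.1],[[0,0,0],[0,0,-10],0.1],[[0,0,0],[0,-10,0],0.1],[[0,0,0],[0,-10,0],0.1],[[0,0,0],[0,-10,0],0.1]]'
python3 -c "
from h import *
st()
a=bot.capture('scene')['pixels'][120:300,220:400,::-1];b=bot.capture('top')['pixels'][190:340,190:350,::-1]
cv2.imwrite('pics/d4.png',np.hstack([cv2.resize(a,(400,400)),cv2.resize(b,(400,400))]))"
```

```text
t: 9.0
position: [0.438, -0.1137, 0.2127]
tool_rot: [-2.176, -2.265, 0.001]
force: [-0.1, -0.6, -0.8]
width: 0.0087
finger_force: 0.0
t: 10.5
position: [0.4393, -0.1133, 0.2135]
tool_rot: [-0.054, 2.612, 0.013]
force: [-0.8, 0.5, 0.6]
width: 0.0086
finger_force: 0.0
t 10.5 dust mm [-190.4   -5.   213.5] force dust [-0.78  0.52  0.58] w 0.008598613903445705
tool axes in dust
 [[-0.863 -0.001  0.505]
 [-0.002  1.    -0.   ]
 [-0.505 -0.001 -0.863]] [-0.61 -0.25 -0.79  0.59  0.31 -0.58]
```

View pics/d4.png

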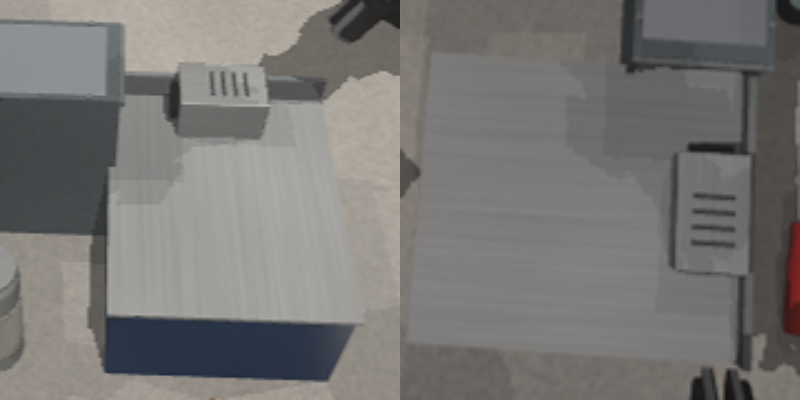

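The camera's side now lies along the fence (crop right: 675–750 × 150–272) with the flap still shut. The fingers at (725,385) are lined up behind it. I'll descend behind it and push.

```bash
python3 -m inch '[[[12,0,20.5],[0,0,0],0.1],[[12,0,20.5],[0,0,0],0.1],[[12,0,20.5],[0,0,0],0.1],[[12,0,20.5],[0,0,0],0.1],[[0,0,0],[0,0,0],0.1]]'
python3 -c "
from h import *
st()"
python3 -m inch '[[[-6.9,0,4.04],[0,0,0],0.1],[[-6.9,0,4.04],[0,0,0],0.1],[[-6.9,0,4.04],[0,0,0],0.1],[[-5.2,0,3],[0,0,0],0.1],[[-5.2,0,3],[0,0,0],0.1],[[-5.2,0,3],[0,0,0],0.1],[[-5.2,0,3],[0,0,0],0.1],[[-5.2,0,3],[0,0,0],0.1]]'
python3 -c "
from h import *
st()"
```

```text
t: 11.22
position: [0.4388, -0.1134, 0.1173]
tool_rot: [-0.052, 2.622, 0.016]
force: [0.6, -0.1, 0.4]
width: 0.0089
finger_force: 0.0
t 11.225 dust mm [-190.9   -5.1  117.3] force dust [ 0.59 -0.1   0.42] w 0.008933783422856724
tool axes in dust
 [[-0.868 -0.001  0.496]
 [ 0.     1.     0.002]
 [-0.496  0.002 -0.868]] [-0.61 -0.13 -0.98  0.29  0.3  -0.58]
t: 12.22
position: [0.4926, -0.1114, 0.1179]
tool_rot: [-0.052, 2.618, 0.014]
force: [-0.6, 0.5, 1.2]
width: 0.0086
finger_force: 0.8
t 12.225 dust mm [-137.    -5.2  117.9] force dust [-0.55  0.56  1.15] w 0.008644440176827594
tool axes in dust
 [[-0.866 -0.     0.5  ]
 [-0.     1.     0.   ]
 [-0.5    0.    -0.866]] [-0.51 -0.02 -0.89  0.24  0.27 -0.49]
```

```bash
python3 -m inch '[[[-5.2,0,3],[0,0,0],0.1],[[-5.2,0,3],[0,0,0],0.1],[[-5.2,0,3],[0,0,0],0.1],[[-5.2,0,3],[0,0,0],0.1],[[-5.2,0,3],[0,0,0],0.1],[[-5.2,0,3],[0,0,0],0.1]]'
python3 -c "
from h import *
st()
a=bot.capture('scene')['pixels'][120:300,220:400,::-1];b=bot.capture('top')['pixels'][190:340,190:350,::-1]
cv2.imwrite('pics/d5.png',np.hstack([cv2.resize(a,(400,400)),cv2.resize(b,(400,400))]))"
```

```text
t: 12.98
position: [0.5288, -0.11, 0.118]
tool_rot: [-0.052, 2.618, 0.014]
force: [-0.8, -0.6, -1.2]
width: 0.0082
finger_force: 0.5
t 12.975 dust mm [-100.8   -5.2  118. ] force dust [-0.8  -0.59 -1.22] w 0.008190288440266532
tool axes in dust
 [[-0.866 -0.     0.5  ]
 [-0.     1.     0.   ]
 [-0.5    0.    -0.866]] [-0.46  0.04 -0.83  0.23  0.24 -0.45]
```

View pics/d5.png

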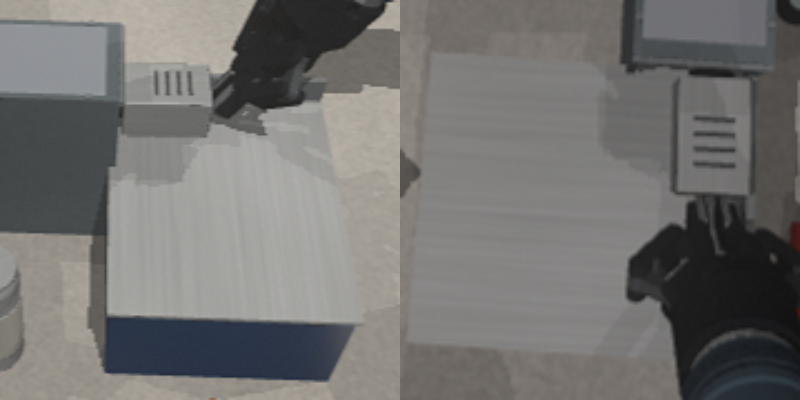

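The camera is straight along the fence and its cap is at the mouth (crop right, (713,72)). I'll go on through the flap.

```bash
python3 -m inch '[[[-5.2,0,3],[0,0,0],0.1],[[-5.2,0,3],[0,0,0],0.1],[[-5.2,0,3],[0,0,0],0.1],[[-5.2,0,3],[0,0,0],0.1],[[-5.2,0,3],[0,0,0],0.1]]'
python3 -m inch '[[[-5.2,0,3],[0,0,0],0.1],[[-5.2,0,3],[0,0,0],0.1],[[-5.2,0,3],[0,0,0],0.1],[[-5.2,0,3],[0,0,0],0.1],[[-5.2,0,3],[0,0,0],0.1]]'
python3 -m inch '[[[-5.2,0,3],[0,0,0],0.1],[[-5.2,0,3],[0,0,0],0.1],[[-5.2,0,3],[0,0,0],0.1],[[-5.2,0,3],[0,0,0],0.1],[[-5.2,0,3],[0,0,0],0.1],[[0,0,0],[0,0,0],0.1],[[0,0,0],[0,0,0],0.1]]'
python3 -c "
from h import *
st()
a=bot.capture('scene')['pixels'][120:300,140:380,::-1];b=bot.capture('top')['pixels'][80:330,190:390,::-1]
cv2.imwrite('pics/d6.png',np.hstack([cv2.resize(a,(480,360)),cv2.resize(b,(288,360))]))"
```

```text
t: 13.7
position: [0.5588, -0.1088, 0.1181]
tool_rot: [-0.052, 2.618, 0.014]
force: [-1.9, -0.0, 1.1]
width: 0.0086
finger_force: 1.0
t: 14.32
position: [0.5893, -0.1078, 0.1185]
tool_rot: [-0.052, 2.617, 0.014]
force: [0.1, 0.1, 0.1]
width: 0.0084
finger_force: 0.0
t: 15.2
position: [0.6182, -0.1064, 0.118]
tool_rot: [-0.052, 2.618, 0.014]
force: [0.0, 0.1, 0.3]
width: 0.0087
finger_force: 0.0
t 15.2 dust mm [-11.3  -5.2 118. ] force dust [0.03 0.08 0.34] w 0.008684994721740441
tool axes in dust
 [[-0.866 -0.     0.5  ]
 [-0.     1.     0.   ]
 [-0.5    0.    -0.866]] [-0.37  0.2  -0.65  0.24  0.2  -0.36]
```

View pics/d6.png

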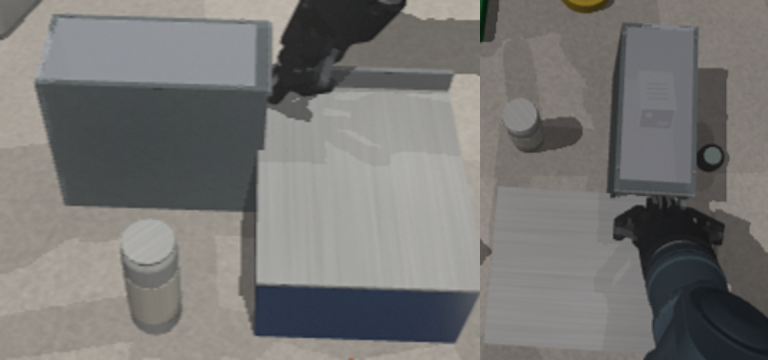

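The camera is visible through the clear cover at crop (657,100), inside the box. The fingers are free of force, so I'll draw them back and check that it reached the wall and the flap shut.

```bash
python3 -m inch '[[[5.2,0,-3],[0,0,0],0.1],[[8.7,0,-5],[0,0,0],0.1],[[10.4,0,-6],[0,0,0],0.1],[[10.4,0,-6],[0,0,0],0.1],[[10.4,0,-6],[0,0,0],0.1],[[10.4,0,-6],[0,0,0],0.1],[[10.4,0,-6],[0,0,0],0.1],[[10.4,0,-6],[0,0,0],0.1],[[10.4,0,-6],[0,0,0],0.1],[[10.4,0,-6],[0,0,0],0.1],[[10.4,0,-6],[0,0,0],0.1],[[10.4,0,-6],[0,0,0],0.1],[[10.4,0,-6],[0,0,0],0.1],[[0,0,-20],[0,0,0],0.1],[[0,0,-20],[0,0,0],0.1],[[0,0,0],[0,0,0],0.1],[[0,0,0],[0,0,0],0.1]]'
python3 -c "
from h import *
st()
c=bot.capture('top')
b=c['pixels'][80:250,260:370,::-1];a=bot.capture('scene')['pixels'][100:300,140:400,::-1]
cv2.imwrite('pics/d7.png',np.hstack([cv2.resize(b,(360,556),interpolation=cv2.INTER_CUBIC),cv2.resize(a,(440,556))]))
# expected top-face corners at rest on back wall (crop px)
u=np.array([2,0,-1])/5**.5;n=np.array([1,0,2])/5**.5
k=200-max((39*u+44*n)[0],(45*u+40*n)[0])
for xc in (k,k-40):
  p=np.array([xc,-4,105-xc/2])
  for sx in(39,-39):
    for sy in(26,-26):
      q=proj(c,O+D@((p+sx*u+44*n+np.array([0,sy,0]))/1e3));print(round(xc),sx,sy,((q-[260,80])*[360/110,556/170]).round(0))
"
```

```text
t: 17.42
position: [0.4504, -0.1132, 0.1524]
tool_rot: [-0.052, 2.617, 0.014]
force: [-0.6, -0.1, 1.1]
width: 0.0085
finger_force: 0.0
t 17.425 dust mm [-179.2   -5.3  152.4] force dust [-0.59 -0.04  1.1 ] w 0.008476877981013714
tool axes in dust
 [[-0.866 -0.     0.5  ]
 [-0.     1.    -0.   ]
 [-0.5   -0.    -0.866]] [-0.58 -0.16 -0.9   0.39  0.3  -0.56]
142 39 26 [128. 154.]
142 39 -26 [207. 158.]
142 -39 26 [131. 239.]
142 -39 -26 [215. 243.]
102 39 26 [130. 202.]
102 39 -26 [211. 206.]
102 -39 26 [133. 293.]
102 -39 -26 [220. 297.]
```

View pics/d7.png

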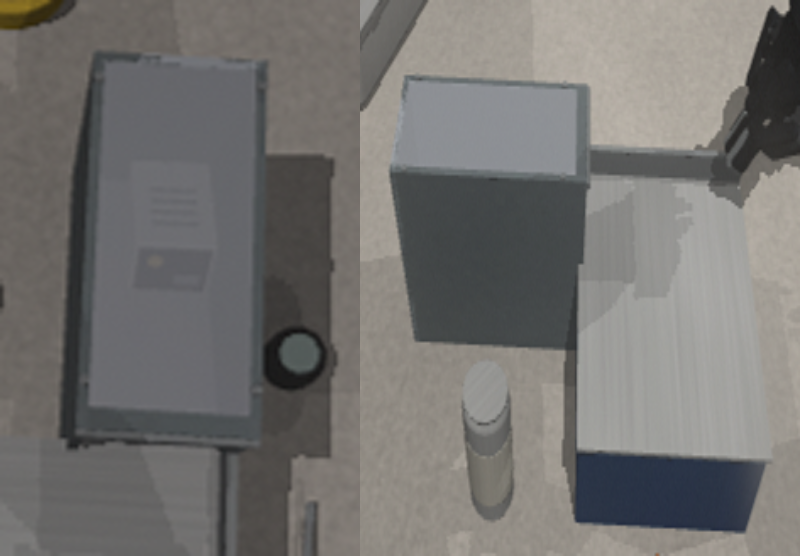

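The camera's top face spans (130–215, 160–245), which matches the predicted rest against the back wall. The fingers are well clear of the flap, and the lens and spray can are where they were.

```bash
python3 -m inch '[[[0,0,0],[0,0,0],0.1],[[0,0,0],[0,0,0],0.1],[[0,0,0],[0,0,0],0.1],[[0,0,0],[0,0,0],0.1]]'; python3 -c "
from bench import bot
print(bot.sign_off())"
```

```text
t: 18.02
position: [0.4505, -0.1131, 0.1527]
tool_rot: [-0.052, 2.618, 0.014]
force: [0.4, 0.3, 0.3]
width: 0.0081
finger_force: 0.0
the job is handed in; nothing more can be done
None
```

The camera was slid along the fence, pushed through the flap and now rests against the dust box's back wall; the fingers are fully out and the job is handed in at about 18 s, though I could not see the flap's final position directly.

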